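# Free the filter pot's sprung cap and load it into the parts cleaner

## Task

Take the sprung cap off the taller filter pot: push it down against its spring, twist it anticlockwise (seen from above) until it comes free, lift it off, and set it without dropping it, grip bar up, on the rubber pad in the parts cleaner's pulled-out tray. Then push the tray in until its push-push catch holds it by itself, with the cap on its pad and the strainer cup still standing in the tray. Leave the shorter pot alone and do not disturb the other things on the bench.

Things in the scene. Friction and masses are not known exactly. Their poses are not given: they have to be found in the camera images.
- cap: The taller pot's loose cap, 0.12 to 0.2 kg: round aluminium plug 58 mm in diameter, 22 mm high, with a black grip bar on top (52 mm long, 14 thick, 28 high; 50 mm overall). Two lugs in line with the bar, 76 mm from tip to tip, 12 mm wide, 4 to 9 mm above the underside. Origin: centre of the flat underside; x along bar and lugs (both ends alike), z up. Locked, its origin is 96 mm above the bench.
- cap_bar (a point): Centre of the cap's grip bar, 36 mm above the cap's origin; axes as the cap.
- pot: The taller filter pot, steel, fixed, 110 mm high to its collar, 92 mm in diameter (foot 112 mm, a pipe stub low on its -y side). Origin: centre of its foot; x through the two collar gaps. The locked cap's bar lies about 63 degrees clockwise (from above) of the x axis; it comes out with the bar in line with the x axis.
- pot_collar (a point): Centre of the pot's collar, 110 mm up, axes as the pot: two 32 degree gaps at +x and -x. A spring pushes the locked cap up with 8 N, +0.5 N per mm. Pressed down 5.5 mm or more (about 10 N; bottoms at 9 mm) its lugs clear the catch and it turns anticlockwise till the bar is in line with the gaps (stop a few degrees on). Let up there it rises 7 mm above its locked height and lifts out.
- short_pot: The shorter, fixed filter pot of the same steel: 102 mm high to the top of a small round black knob (32 mm across), lid at 80 mm, 98 mm in diameter, no gaps or bar. Origin: centre of its foot. Not to be used.
- cleaner: The parts cleaner, a fixed grey case 226 mm wide (y), 190 mm deep (x), 98 mm high, with a clear roof. Origin: at the bench, middle of its open front face; x points into it (the tray moves this way), z up.
- tray (a joint): How far the cleaner's tray is pushed in (m): 0 = sprung fully out, where it starts; about 0.100 = held by its catch; 0.109 = end stop. A spring always pushes it out (1.5 N at 0, 4.3 N at the end). Push it to the end stop (at least 0.1075) and let go: it comes back about 9 mm and the catch holds it. A second push to the end stop releases it.
- tray_face (a point): Middle of the tray's flat white front panel, on its outer face, 40 mm above the bench; panel 200 mm wide, from 8 to 68 mm above the bench. Axes as the cleaner's. It lies 120 mm before the cleaner's front when the tray is out, 20 mm when latched.
- tray_bay_l (a point): Middle of the floor of the tray's +y bay: 61 mm behind the panel's outer face, 48 mm to +y; floor 14 mm above the bench. Each bay is open above, 106 mm (x) by 92 mm (y) inside, with walls up to 34 mm above the bench. Axes as the cleaner's.
- tray_bay_r (a point): The same for the -y bay, 48 mm to -y.
- pad: Flat black rubber disc, 80 mm in diameter, 4 mm thick, lying in one of the two bays; origin: centre of its underside.
- strainer: Small steel strainer cup, 68 mm across, 42 mm high, standing in the tray's other bay; origin: centre of its underside.
- jar: Glass jar, 56 mm across, 85 mm high; origin: centre of its foot.
- tin: Tall tin, 72 mm across, 150 mm high; origin: centre of its foot.
- cup: Steel cup, 60 mm across, 55 mm high; origin: centre of its foot.
- bowl: White bowl, 100 mm across, 50 mm high; origin: centre of its foot.
- brush: Brush 180 mm long lying on the bench, under 40 mm high; origin about its middle, x along it.
- wrench: Wrench 170 mm long lying on the bench; origin about its middle, x along it.
Not all that is in view belongs to the job. Leave any pink or red look-alike of the cap alone.

How it is judged:
By the outcome, as a careful person would: the job done as asked, in the order asked, and still so for the second after the job is handed in, with the robot touching nothing.
It also fails if it takes over 58 s, if anything falls off the work surface, if the arm or the gripper's body presses on something with over 40 N, if the wrist force passes 120 N, or if a joint passes its speed limit or range.

## Robot

A 6-joint arm with a two-finger parallel gripper is mounted at the origin on the work surface. World frame = base frame: x ahead of the robot, y to its left, z up, the work surface at z = 0. Lengths are in mm, angles in rad, forces in N, time in s.
With the tool pointing down it reaches from about 350 to 725 mm from the base axis. Payload 4.3 kg.
Tool frame: the origin (TCP) lies midway between the tips of the shut fingers; the grasp point (between the pads) lies 19 mm behind it; z points along the fingers, y is the direction in which the jaws open and shut (so a half turn about z gives the same grasp; the last joint's range is limited). The gripper opens to 85 mm and grips with 20 to 120 N. Pads are 22 mm wide; open, the fingers measure 114 mm over their backs; the gripper's body (76 mm by 85 mm) begins 54 mm behind the grasp point. The pads swing forward as they close: fully open they stand 13 mm farther back than shut.
Start: joints at [1.216, 0.377, 0.081, 1.274, 0, 1.46], TCP at [139.363, 557.893, 231.329] pointing down, gripper open.
Joint ranges: [-2.72, 2.72], [-0.84, 1.66], [-1.02, 1.22], [-1.77, 2.12], [-1.37, 1.28], [-3.14, 3.14]. Speed limits (rad/s): [2.57, 2.57, 3.14, 3.14, 3.14, 3.14].

## Interface

Orientations are given as a unit quaternion [w, x, y, z].
In Python, from plant import env gives the robot as it stands. The module is installed in compiled form; this text tells all that it offers.
- The arm moves only by the tool arm_command, never from a script. Its arguments are lists of equal length, an entry for each row: "twist": the turn, a rotation vector about the world's x, y, z in rad, a list of three; "dp": the shift along the world's x, y, z in mm, a list of three; "hand": the opening, from -1 (shut) to 1 (fully open), so that 0 is half open. A call has 1 to 10 rows; each row is the pose to reach, as a shift and turn from the pose commanded when the call began; what a row does not reach only later rows make up. A row lasts 1/10 s, in which the tool goes at most 50 mm and 8.59 degrees, less where a joint would pass 70% of its speed; a pose out of reach is approached as far as the arm can. A call with a gripper value outside its range is refused whole. The fingers move at their own pace and stop on an object; "force" is the grip in N (left out, the last holds). Time passes only in rows, so rows that repeat a pose let the fingers close. It gives the time, the measured TCP pose, the force and the opening at its end, in the units of the state.
- env.get_state(): the state, without advancing time (a new reading comes with each control period).
- env.read_camera(name): name is "scene" or "top"; returns (picture, depth): 420x560x3 uint8, red, green, blue; 420x560 float32, mm along the optical axis (not along the pixel's ray), 0 where there is no reading.
- env.camera_info(name): a dict with "K" (3x3 intrinsics, pixels), "R" (3x3) and "t" (3): a world point X has camera coordinates R X + t. Camera axes: x right, y down, z forward; pixel columns grow to the right and rows downward; lengths in mm; the calibration is good to about 2 mm. A picture is of the moment at which its call begins. camera_info takes no time and is no camera call.
- env.job_done(): hands the job in, once; it reports no verdict.
The state is a dict: "t": time; "joint_positions": joint angles; "qvel": joint speeds; "effort": joint torques, N m; "tcp_pos": TCP position; "orientation": TCP orientation; "ft_force": force on the tool from outside, world axes, zero at the start; "torque": the same for the moment, N m; "width": finger opening in mm.
Only numpy, scipy, OpenCV 4.12 (cv2) and the standard library are available. Lean on these libraries where they do the work, as an engineer would, in place of code of your own. Each camera call takes 0.05 s, during which the arm holds its last target.

## Working session

There is one attempt and no reset: what is moved stays moved. The work goes in short steps, Python scripts to look and compute and a tool call to move; the robot and the scene stay as the last step left them, time stands still between calls to the robot, and variables do not carry over. Pictures are saved under pics/ and viewed, and the job is handed in when it is done.

Besides the shell and the picture viewer there is one more tool, called after "Emit:" as name(argument=value, ...), one argument or row to a line, values as JSON. arm_command: Moves the arm, as the interface text tells. Its arguments: {"type":"object","properties":{"twist":{"type":"array"},"dp":{"type":"array"},"hand":{"type":"array"},"force":{"type":"number"}},"required":["twist","dp","hand"]}

```bash
mkdir -p pics
cat > h.py <<'E'
import numpy as np, cv2
from plant import env
def shot(n,tag):
    im,d=env.read_camera(n); cv2.imwrite(f'pics/{tag}_{n}.png',im[:,:,::-1]); np.savez(f'pics/{tag}_{n}.npz',im=im,d=d); return im,d
def w(n,u,v,dep):
    c=env.camera_info(n);K=np.array(c['K']);R=np.array(c['R']);t=np.array(c['t'])
    p=np.linalg.inv(K)@[u,v,1]*dep
    return R.T@(p-t)
def onz(n,u,v,z):
    c=env.camera_info(n);K=np.array(c['K']);R=np.array(c['R']);t=np.array(c['t'])
    o=-R.T@t; r=R.T@np.linalg.inv(K)@[u,v,1]
    return o+r*(z-o[2])/r[2]
def cloud(n,d):
    c=env.camera_info(n);K=np.array(c['K']);R=np.array(c['R']);t=np.array(c['t'])
    v,u=np.mgrid[:d.shape[0],:d.shape[1]]
    p=np.stack([(u-K[0,2])/K[0,0]*d,(v-K[1,2])/K[1,1]*d,d],-1)
    return (p-t)@R
def proj(n,X):
    c=env.camera_info(n);p=np.array(c['K'])@(np.array(c['R'])@X+np.array(c['t']));return p[:2]/p[2]
E
python3 - <<'E'
from h import *
shot('scene','a');shot('top','a')
for n in('scene','top'):
    c=env.camera_info(n);print(n,c['K'],-np.array(c['R']).T@np.array(c['t']),c['R'])
print(env.get_state())
E
```

```text
scene [[472.84404387   0.         275.88899826]
 [  0.         472.84404387 207.0573126 ]
 [  0.           0.           1.        ]] [1096.1112748  -347.63989415 1088.26532605] [[ 0.52537155  0.85085077 -0.00613975]
 [ 0.69209318 -0.43151942 -0.57861734]
 [-0.49496644  0.29973981 -0.81557604]]
top [[431.01624183   0.         280.5989648 ]
 [  0.         431.01624183 201.41520352]
 [  0.           0.           1.        ]] [ 389.78490791    5.38841788 1265.20233174] [[ 0.02951597 -0.99956343  0.00132225]
 [-0.99409133 -0.02949257 -0.10446351]
 [ 0.1044569   0.00176891 -0.99452784]]
{'t': 0.1, 'joint_positions': array([ 1.21570448e+00,  3.78022774e-01,  7.97543887e-02,  1.27439863e+00,
       -8.85052809e-06,  1.46051487e+00]), 'qvel': array([ 0.00196619, -0.00171649,  0.00196733, -0.00074118, -0.00036999,
       -0.00039216]), 'effort': array([ 1.43558886e-03, -4.64694536e+01,  2.70581728e+01,  1.20476211e-02,
       -6.21990830e-05,  1.47891717e-05]), 'tcp_pos': array([139.14337516, 557.29999677, 230.43362049]), 'orientation': array([-2.11377248e-04,  1.22099699e-01,  9.92517400e-01, -9.11156609e-04]), 'ft_force': array([-0.28630818, -0.40838753, -0.05115208]), 'torque': array([-0.00710272, -0.02661258,  0.00782776]), 'width': 85.47430789672511}
```

View pics/a_top.png

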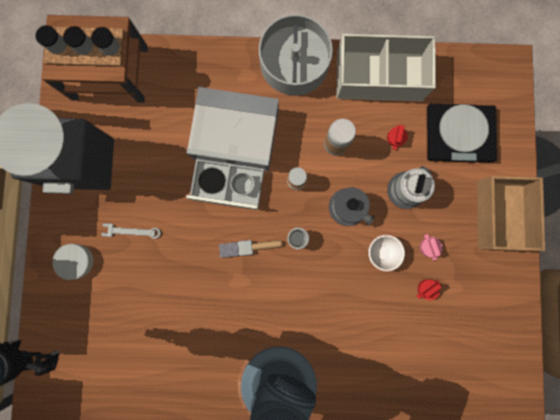

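View pics/a_scene.png

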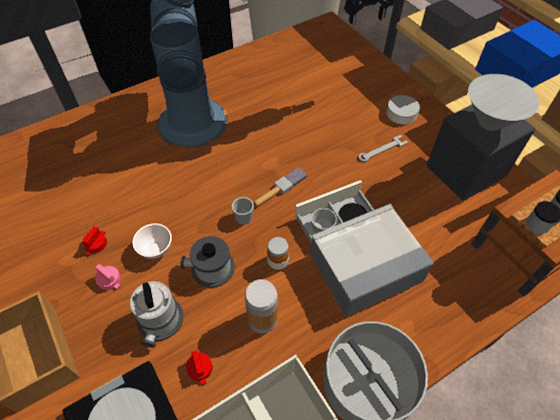

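The top view shows the tall pot with a silver cap and black bar at about (417,185), and the short pot at (350,206). The cleaner is at (230,130), with the pad in the left (+y) bay at (212,180) and the strainer in the right bay at (246,185). The red and pink look-alikes are elsewhere. I'll enlarge the pot and the tray.

Run:
```python
from h import *
T=np.load('pics/a_top.npz');S=np.load('pics/a_scene.npz')
a=T['im'][155:220,370:450];b=T['im'][80:220,180:285];c=S['im'][270:350,120:200];d=S['im'][170:310,290:435]
def up(x,k):return cv2.resize(x[:,:,::-1],None,fx=k,fy=k,interpolation=cv2.INTER_CUBIC)
f=lambda x:cv2.resize(x[:,:,::-1],(400,300),interpolation=cv2.INTER_CUBIC)
cv2.imwrite('pics/crop1.png',np.vstack([np.hstack([f(a),f(b)]),np.hstack([f(c),f(d)])]))
for n,Z in(('top',T),('scene',S)):
    P=cloud(n,Z['d'])
    ok=Z['d']>0
    # pot bar: high points near pot
    g=onz(n,*((417,185) if n=='top' else (150,295)),130)
    r=np.hypot(P[...,0]-g[0],P[...,1]-g[1])
    print(n,g)
    im=Z['im'].astype(int)
    bar=ok&(r<70)&(P[...,2]>128)
    q=P[bar];print('bar',bar.sum(),q.mean(0),q.min(0),q.max(0))
    uu=np.linalg.svd((q-q.mean(0))[:,:2],full_matrices=False)[2][0];print('ang',np.degrees(np.arctan2(uu[1],uu[0])))
    col=ok&(r<75)&(P[...,2]>104)&(P[...,2]<122);q=P[col];print('collar',col.sum(),q.min(0),q.max(0),cv2.minEnclosingCircle(q[:,:2].astype(np.float32)))
    # tray
    if n=='top':
        for nm,(x,y) in dict(pad=(212,180),str=(246,185)).items():print(nm,P[y,x])
```

```text
top [ 563.66286183 -353.96855356  130.        ]
bar 139 [ 565.85581792 -357.80809823  143.38478184] [ 541.32829034 -369.96385771  128.08825608] [ 591.84816818 -346.78599395  150.98063138]
ang 166.44926707845684
collar 671 [ 522.55179551 -404.57436136  104.11730087] [ 611.36062336 -314.04871121  121.91127258] ((567.4711303710938, -359.33148193359375), 45.80373764038086)
pad [578.13060573 210.36506628  15.61607831]
str [566.08240893 110.11078656  17.2330137 ]
scene [ 569.8306005  -354.96630876  130.        ]
bar 175 [ 571.75392508 -360.23310683  142.44023732] [ 543.23546435 -372.53795328  128.69880349] [ 595.1523047  -348.27252979  148.76979705]
ang -14.721647304063508
collar 979 [ 523.86328229 -405.919933    104.11195526] [ 614.5307207  -315.47661741  121.44962151] ((568.1826171875, -360.00909423828125), 46.81216812133789)
```

View pics/crop1.png

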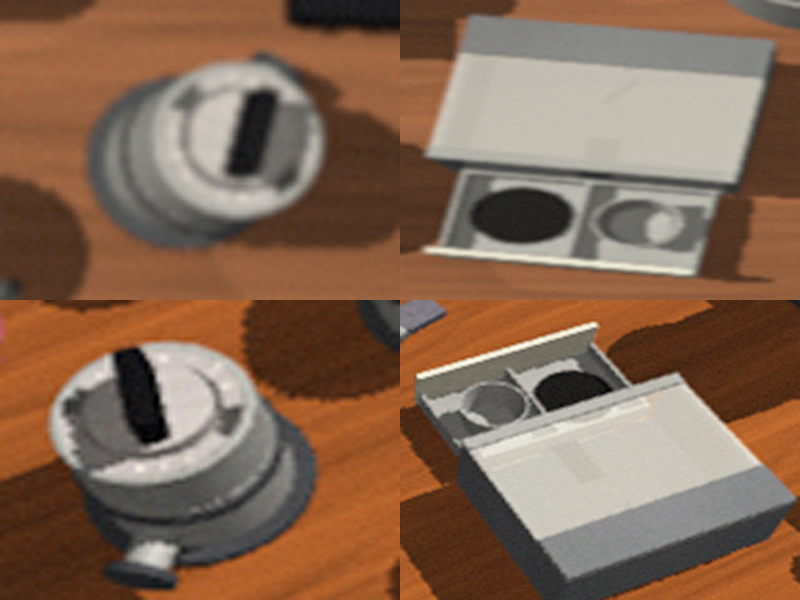

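The pot centre comes out at about (568,-360) from both cameras. The bar angle is about -14°, so the gaps lie at about +49°, which matches the crop. Next I'll measure the tray.

Run:
```python
from h import *
for n in('top','scene'):
    Z=np.load(f'pics/a_{n}.npz');P=cloud(n,Z['d']);im=Z['im'].astype(int);ok=Z['d']>0
    X,Y,H=P[...,0],P[...,1],P[...,2]
    reg=ok&(X>480)&(X<850)&(Y>20)&(Y<300)
    # roof
    m=reg&(H>90)&(H<106)&(X>590);q=P[m];print(n,'roof',m.sum(),np.median(q[:,2]),cv2.minAreaRect(q[:,:2].astype(np.float32)))
    m=reg&(H>50)&(H<76)&(X<590);q=P[m];print('panel',m.sum(),q.min(0),q.max(0))
    if len(q):
        print(cv2.minAreaRect(q[:,:2].astype(np.float32)))
        vx=cv2.fitLine(q[:,:2].astype(np.float32),cv2.DIST_HUBER,0,.01,.01).ravel();print(vx,np.degrees(np.arctan2(vx[1],vx[0])))
    dark=reg&(im.max(2)<45)&(H>8)&(H<26)&(X<650);k,l,s,c=cv2.connectedComponentsWithStats(dark.astype(np.uint8))
    i=1+s[1:,4].argmax();q=P[l==i];print('pad',s[i],cv2.minEnclosingCircle(q[:,:2].astype(np.float32)),np.median(q,0), onz(n,*c[i],18))
    m=reg&(H>36)&(H<48)&(Y<160)&(X<625);q=P[m];print('strainer rim',m.sum(),cv2.minEnclosingCircle(q[:,:2].astype(np.float32)))
```

```text
top roof 5456 96.57425016773598 ((720.4801025390625, 147.35720825195312), (226.5150146484375, 192.44081115722656), 83.10980224609375)
panel 299 [495.24096567  75.52103777  50.29832229] [589.70035779 269.46785883  75.46238074]
((552.0555419921875, 167.54293823242188), (195.9146270751953, 91.79402160644531), 83.00830078125)
[1.0095482e-01 9.9489099e-01 5.1191815e+02 1.7579985e+02] 84.20584
pad [199 169  25  24 466] ((575.824951171875, 212.42469787597656), 37.24100875854492) [577.1233583  211.57440139  18.49909841] [577.23730917 211.92735652  18.        ]
strainer rim 90 ((564.9952392578125, 104.02526092529297), 75.72399139404297)
scene roof 6454 94.88981658057688 ((721.2728881835938, 147.1851806640625), (228.2639923095703, 193.22970581054688), 83.0425033569336)
panel 461 [496.53935408  72.25596643  50.02313212] [586.77441112 271.07644722  73.12733153]
((548.2669067382812, 168.9414825439453), (199.8076934814453, 88.37894439697266), 85.2259292602539)
[1.1603309e-01 9.9324536e-01 5.1516443e+02 1.6986876e+02] 83.33678
pad [339 203  28  19 317] ((574.248046875, 215.46478271484375), 40.229007720947266) [567.00503631 214.85696873  17.06230472] [567.55582528 214.2182617   18.        ]
strainer rim 186 ((568.9168701171875, 101.65275573730469), 79.83628845214844)
```

Tray geometry: the cleaner's x axis points at -6.9° and the panel's outer face is at about (507.5,173). Bay_l is at (574,213.5) and the pad at (576.5,212.3), all consistent with the given sizes. Now I'll move toward the pot.

Emit:
arm_command(
  twist=[
    [0,0,0],
    [0,0,0],
    [0,0,0],
    [0,0,0],
    [0,0,0],
    [0,0,0],
    [0,0,0],
    [0,0,0],
    [0,0,0],
    [0,0,0],
  ],
  dp=[
    [340,-408,20],
    [340,-408,20],
    [340,-408,20],
    [340,-408,20],
    [340,-408,20],
    [340,-408,20],
    [340,-408,20],
    [340,-408,20],
    [340,-408,20],
    [340,-408,20],
  ],
  hand=[0,0,0,0,0,0,0,0,0,0],
  force=70,
)

```text
t: 1.1
tcp_pos: [459.9, 172.2, 250.0]
orientation: [-0.0, 0.122, 0.993, 0.0]
ft_force: [0.8, 1.8, 0.7]
width: 42.8
```

Emit:
arm_command(
  twist=[
    [0,0,0],
    [0,0,0],
    [0,0,0],
    [0,0,0],
    [0,0,0],
    [0,0,0],
    [0,0,0],
    [0,0,0],
    [0,0,0],
    [0,0,0],
  ],
  dp=[
    [105,-520,-30],
    [105,-520,-30],
    [105,-520,-30],
    [105,-520,-30],
    [105,-520,-30],
    [105,-520,-30],
    [105,-520,-30],
    [105,-520,-30],
    [105,-520,-30],
    [105,-520,-30],
  ],
  hand=[0,0,0,0,0,0,0,0,0,0],
)

```text
t: 2.1
tcp_pos: [557.8, -317.1, 221.3]
orientation: [-0.0, 0.122, 0.993, 0.0]
ft_force: [1.2, -0.1, -0.6]
width: 42.6
```

Emit:
arm_command(
  twist=[
    [0,0,0],
    [0,0,0],
  ],
  dp=[
    [0,0,0],
    [0,0,0],
  ],
  hand=[0,0],
)

```text
t: 2.3
tcp_pos: [557.4, -316.1, 220.4]
orientation: [-0.001, 0.123, 0.992, 0.001]
ft_force: [-0.5, -0.1, 1.2]
width: 42.8
```

Emit:
arm_command(
  twist=[
    [0,0,0],
    [0,0,0],
    [0,0,0],
    [0,0,0],
  ],
  dp=[
    [10.6,-43.7,-30],
    [10.6,-43.7,-55],
    [10.6,-43.7,-55],
    [10.6,-43.7,-55],
  ],
  hand=[0,0,0,0],
)

```text
t: 2.7
tcp_pos: [568.1, -356.8, 167.2]
orientation: [-0.001, 0.121, 0.993, 0.001]
ft_force: [-0.0, 1.1, 0.8]
width: 42.7
```

Run:
```python
from h import *
ims=[]
for n,(u,v) in dict(top=(415,180),scene=(150,285)).items():
    im,d=shot(n,'b')
    ims.append(cv2.resize(im[v-50:v+50,u-50:u+50,::-1],(400,400),interpolation=cv2.INTER_CUBIC))
cv2.imwrite('pics/b.png',np.hstack(ims));print(env.get_state()['tcp_pos'])
```

```text
[ 569.36471667 -357.91686678  169.18258684]
```

View pics/b.png

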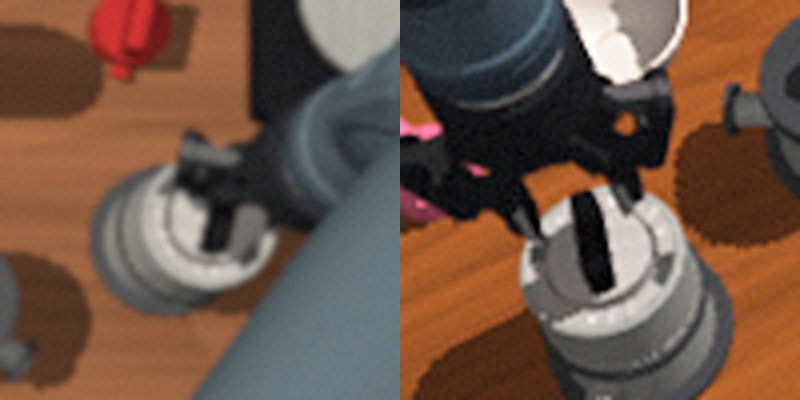

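The jaws straddle the bar: the fingers are on either side of it at (530,235) and (640,205) in the right crop. Descending.

Emit:
arm_command(
  twist=[
    [0,0,0],
    [0,0,0],
    [0,0,0],
    [0,0,0],
    [0,0,0],
    [0,0,0],
  ],
  dp=[
    [0,0,-20],
    [0,0,-40],
    [0,0,-40],
    [0,0,-40],
    [0,0,-40],
    [0,0,-40],
  ],
  hand=[0,0,0,0,0,0],
)

```text
t: 3.4
tcp_pos: [569.5, -359.5, 128.7]
orientation: [0.001, 0.122, 0.993, -0.001]
ft_force: [0.7, 0.2, -0.3]
width: 42.7
```

Run:
```python
from h import *
im,d=shot('scene','c')
cv2.imwrite('pics/c.png',cv2.resize(im[230:350,80:220,::-1],None,fx=5,fy=5,interpolation=cv2.INTER_CUBIC));s=env.get_state();print(s['tcp_pos'],s['ft_force'])
```

```text
[ 569.37830728 -359.43964386  128.42775233] [ 0.69955862 -0.31327307  0.48366734]
```

View pics/c.png

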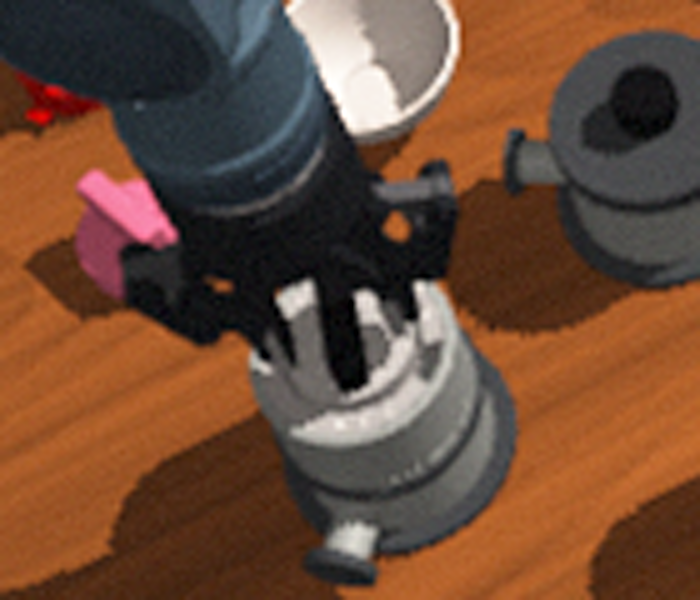

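The bar is centred between the fingers. I'll lower a little and close.

Emit:
arm_command(
  twist=[
    [0,0,0],
    [0,0,0],
    [0,0,0],
    [0,0,0],
    [0,0,0],
    [0,0,0],
    [0,0,0],
    [0,0,0],
  ],
  dp=[
    [-1,0,-6],
    [-1,0,-6],
    [-1,0,-6],
    [-1,0,-6],
    [-1,0,-6],
    [-1,0,-6],
    [-1,0,-6],
    [-1,0,-6],
  ],
  hand=[0,0,-1,-1,-1,-1,-1,-1],
  force=80,
)

```text
t: 4.25
tcp_pos: [567.5, -359.2, 121.0]
orientation: [-0.0, 0.122, 0.993, -0.0]
ft_force: [-0.7, -1.4, 1.6]
width: 12.7
```

Emit:
arm_command(
  twist=[
    [0,0,0],
    [0,0,0],
    [0,0,0],
    [0,0,0],
    [0,0,0],
  ],
  dp=[
    [0,0,-2],
    [0,0,-5],
    [0,0,-7],
    [0,0,-7],
    [0,0,-7],
  ],
  hand=[-1,-1,-1,-1,-1],
)

```text
t: 4.75
tcp_pos: [567.6, -359.2, 115.5]
orientation: [0.0, 0.122, 0.993, -0.0]
ft_force: [-4.0, 0.9, 9.5]
width: 12.7
```

Emit:
arm_command(
  twist=[
    [0,0,0],
    [0,0,0],
    [0,0,0.1],
    [0,0,0.2],
    [0,0,0.3],
    [0,0,0.3],
  ],
  dp=[
    [0,0,-1],
    [0,0,-2],
    [0,0,-2],
    [0,0,-2],
    [0,0,-2],
    [0,0,-2],
  ],
  hand=[-1,-1,-1,-1,-1,-1],
)

```text
t: 5.35
tcp_pos: [568.6, -359.7, 114.3]
orientation: [0.001, -0.029, 1.0, -0.001]
ft_force: [-2.3, 0.1, 9.9]
width: 12.8
```

Run:
```python
from h import *
for i in range(3):
    im,d=shot('scene','d')
    s=env.get_state();print(s['tcp_pos'],s['ft_force'],s['torque'],s['orientation'],s['width'])
cv2.imwrite('pics/d.png',cv2.resize(im[230:350,80:220,::-1],None,fx=5,fy=5,interpolation=cv2.INTER_CUBIC))
```

```text
[ 568.59496332 -359.69744957  114.25623343] [-1.74882982  0.09028266  9.31285792] [0.14496619 0.59849259 0.11690183] [ 0.00137294 -0.02793641  0.99960811 -0.00113909] 12.86551645189913
[ 568.58888859 -359.7053113   114.25908569] [-1.77983458  0.19599135  9.52336338] [0.18414612 0.57448058 0.16151795] [ 0.00136786 -0.02781058  0.99961161 -0.00115091] 12.520701388658464
[ 568.5763633  -359.70933119  114.25601376] [-3.18111382  0.38003607  9.56053057] [0.13920732 0.53565137 0.16213631] [ 0.00137542 -0.0277956   0.99961203 -0.00114504] 12.331591745060157
```

View pics/d.png

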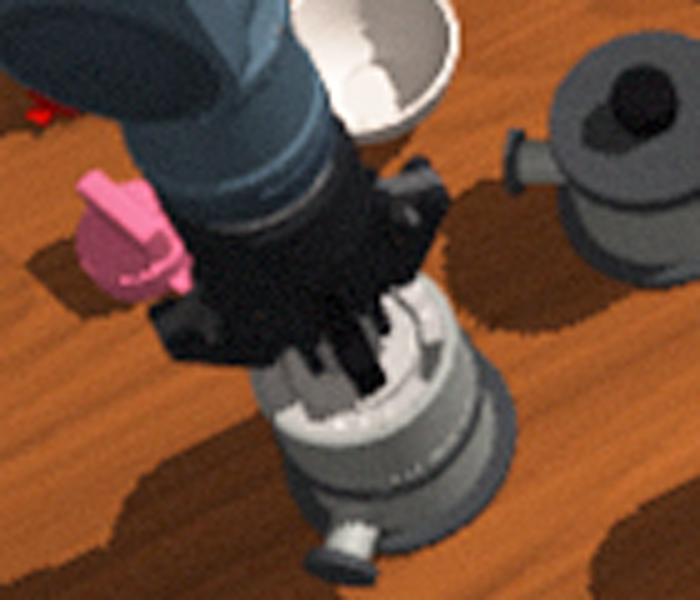

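The bar end has moved from (350,385) to (372,388), so the cap is turning with the gripper (17° so far) at low torque. Continuing.

Emit:
arm_command(
  twist=[
    [0,0,0.12],
    [0,0,0.24],
    [0,0,0.36],
    [0,0,0.48],
    [0,0,0.6],
    [0,0,0.7],
    [0,0,0.75],
    [0,0,0.75],
  ],
  dp=[
    [0,0,-1],
    [0,0,-1],
    [0,0,-1],
    [0,0,-1],
    [0,0,-1],
    [0,0,-1],
    [0,0,-1],
    [0,0,-1],
  ],
  hand=[-1,-1,-1,-1,-1,-1,-1,-1],
)

```text
t: 6.3
tcp_pos: [568.8, -359.5, 113.4]
orientation: [0.001, -0.392, 0.92, -0.001]
ft_force: [-1.7, 1.1, 10.2]
width: 12.3
```

Run:
```python
from h import *
for i in range(2):
    im,d=shot('scene','e')
    s=env.get_state();print(s['tcp_pos'],s['ft_force'],s['torque'],s['orientation'],s['width'])
cv2.imwrite('pics/e.png',cv2.resize(im[230:350,80:220,::-1],None,fx=5,fy=5,interpolation=cv2.INTER_CUBIC))
```

```text
[ 568.86125931 -359.45591549  113.37870815] [-2.0603121   1.27340511  9.87942006] [0.24314101 0.5068148  0.13616038] [ 0.00114389 -0.39209422  0.91992312 -0.00150565] 12.100011323303368
[ 568.88060069 -359.47556577  113.41191235] [-0.19632391  1.58488686  9.91195741] [0.27831787 0.48269903 0.10883889] [ 0.00114846 -0.39206799  0.91993423 -0.00154391] 12.478603981503323
```

View pics/e.png

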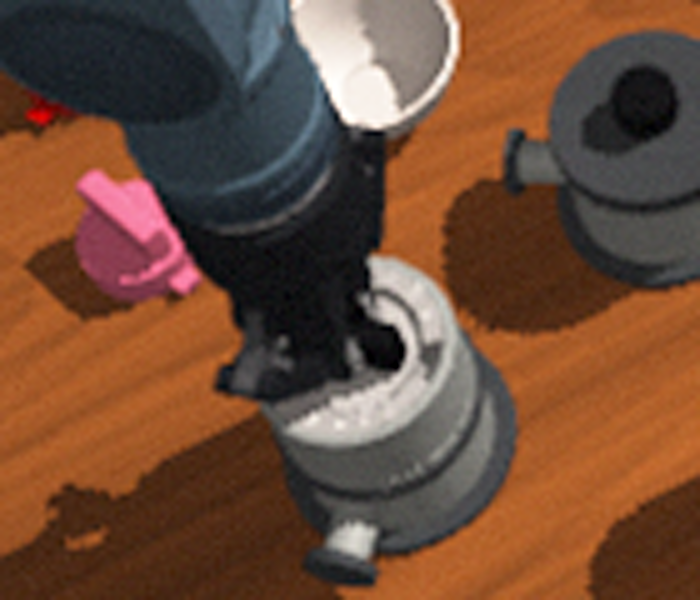

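Bar at 46°; the gap is at about 49°. A few more degrees.

Emit:
arm_command(
  twist=[
    [0,0,0.03],
    [0,0,0.06],
    [0,0,0.06],
  ],
  dp=[
    [0,0,0],
    [0,0,0],
    [0,0,0],
  ],
  hand=[-1,-1,-1],
)

```text
t: 6.7
tcp_pos: [568.5, -359.3, 113.3]
orientation: [0.001, -0.419, 0.908, -0.001]
ft_force: [-2.5, 0.8, 10.9]
width: 12.4
```

Run:
```python
from h import *
for i in range(2):
    s=env.get_state();print(s['tcp_pos'],s['ft_force'],s['torque'],s['orientation'],s['width'])
```

```text
[ 568.53130662 -359.30153829  113.34312155] [-2.4892954   0.81274322 10.91983152] [ 0.38444891  0.67155509 -0.18593543] [ 0.00092823 -0.41927266  0.90785903 -0.00124514] 12.435866873755279
[ 568.53130662 -359.30153829  113.34312155] [-2.4892954   0.81274322 10.91983152] [ 0.38444891  0.67155509 -0.18593543] [ 0.00092823 -0.41927266  0.90785903 -0.00124514] 12.435866873755279
```

The torque changed sign slightly, so it is probably near the stop. Lifting gently.

Emit:
arm_command(
  twist=[
    [0,0,0],
    [0,0,0],
    [0,0,0],
    [0,0,0],
    [0,0,0],
    [0,0,0],
  ],
  dp=[
    [0,0,4],
    [0,0,8],
    [0,0,12],
    [0,0,16],
    [0,0,18],
    [0,0,18],
  ],
  hand=[-1,-1,-1,-1,-1,-1],
)

```text
t: 7.3
tcp_pos: [567.3, -358.6, 128.2]
orientation: [-0.0, -0.419, 0.908, 0.001]
ft_force: [0.0, 0.1, -1.6]
width: 12.7
```

Run:
```python
from h import *
im,d=shot('scene','f')
s=env.get_state();print(s['tcp_pos'],s['ft_force'],s['torque'],s['orientation'],s['width'])
cv2.imwrite('pics/f.png',cv2.resize(im[230:350,80:220,::-1],None,fx=5,fy=5,interpolation=cv2.INTER_CUBIC))
```

```text
[ 567.2676498  -358.54258902  128.05443841] [-0.03771669  1.02371588 -0.45699894] [0.08754146 0.21761619 0.02804659] [-3.32859186e-04 -4.19341829e-01  9.07828021e-01  7.77150573e-04] 12.516057959672562
```

View pics/f.png

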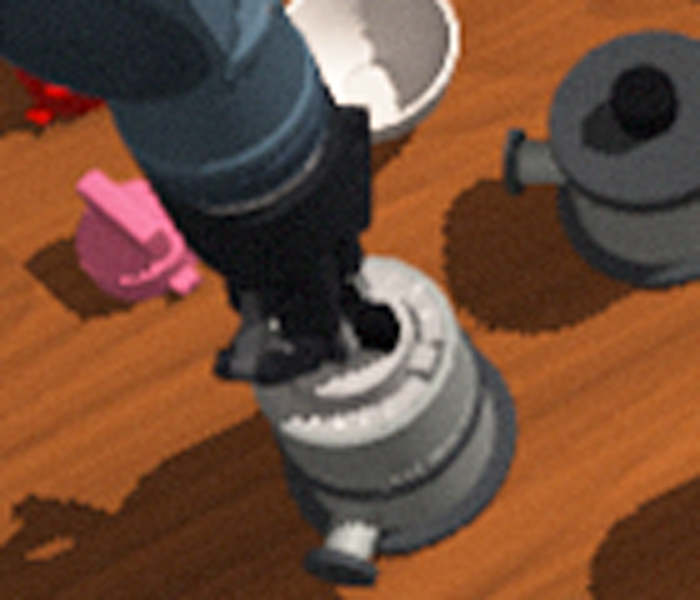

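The lug shows in the gap at (425,360) and the force is down to the cap's weight, so it is free. Lifting it out.

Emit:
arm_command(
  twist=[
    [0,0,0],
    [0,0,0],
    [0,0,0],
    [0,0,0],
    [0,0,0],
    [0,0,0],
    [0,0,0],
  ],
  dp=[
    [0,0,8],
    [0,0,16],
    [0,0,30],
    [0,0,60],
    [0,0,90],
    [0,0,100],
    [0,0,100],
  ],
  hand=[-1,-1,-1,-1,-1,-1,-1],
)

```text
t: 8.05
tcp_pos: [568.7, -359.8, 231.2]
orientation: [0.001, -0.419, 0.908, -0.002]
ft_force: [0.6, 0.1, -1.7]
width: 12.8
```

Run:
```python
from h import *
im,d=shot('scene','g')
s=env.get_state();print(s['tcp_pos'],s['ft_force'],s['orientation'],s['width'])
cv2.imwrite('pics/g.png',cv2.resize(im[180:350,60:260,::-1],None,fx=3.5,fy=3.5,interpolation=cv2.INTER_CUBIC))
```

```text
[ 568.04408688 -359.32727721  229.15908709] [ 0.56658345  0.25200992 -1.55226672] [ 3.04880891e-04 -4.19224897e-01  9.07882167e-01 -6.03039574e-04] 12.510723189414174
```

View pics/g.png

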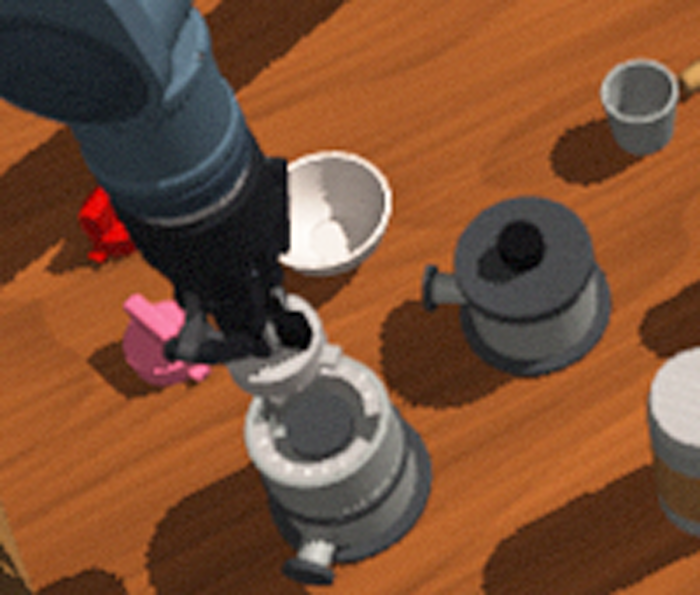

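The cap is out of the pot, with its lugs in view. Carrying it to above the pad and turning the bar along the tray's y axis.

Emit:
arm_command(
  twist=[
    [0,0,0.06],
    [0,0,0.12],
    [0,0,0.18],
    [0,0,0.24],
    [0,0,0.3],
    [0,0,0.36],
    [0,0,0.42],
    [0,0,0.48],
    [0,0,0.54],
    [0,0,0.585],
  ],
  dp=[
    [0,25,0],
    [0,65,0],
    [0,105,0],
    [0,145,0],
    [0,185,0],
    [0,225,0],
    [0,265,0],
    [0,305,0],
    [0,345,0],
    [0,370,0],
  ],
  hand=[-1,-1,-1,-1,-1,-1,-1,-1,-1,-1],
)

```text
t: 9.1
tcp_pos: [565.9, 13.9, 226.6]
orientation: [-0.001, -0.665, 0.747, 0.002]
ft_force: [-0.2, -0.5, -1.3]
width: 12.9
```

Emit:
arm_command(
  twist=[
    [0,0,0],
    [0,0,0],
    [0,0,0],
    [0,0,0],
    [0,0,0],
    [0,0,0],
    [0,0,0],
    [0,0,0],
    [0,0,0],
  ],
  dp=[
    [1,30,0],
    [2,65,0],
    [3,100,0],
    [4,135,0],
    [6,165,0],
    [8,190,0],
    [8,201,0],
    [8,201,0],
    [8,201,0],
  ],
  hand=[-1,-1,-1,-1,-1,-1,-1,-1,-1],
)

```text
t: 10.0
tcp_pos: [575.1, 211.0, 227.9]
orientation: [-0.001, -0.663, 0.749, 0.0]
ft_force: [-0.0, -0.5, -1.5]
width: 12.8
```

Run:
```python
from h import *
im,d=shot('scene','i')
s=env.get_state();print(s['t'],s['tcp_pos'],s['ft_force'],s['orientation'],s['width'])
print(2*np.degrees(np.arctan2(s['orientation'][2],s['orientation'][1]))-180)
cv2.imwrite('pics/i.png',cv2.resize(im[100:310,260:460,::-1],None,fx=2.8,fy=2.8,interpolation=cv2.INTER_CUBIC))
```

```text
10.05 [575.35608102 210.72487745 228.29664938] [ 0.0156358  -0.01239643 -1.19908159] [-7.81412919e-04 -6.62790783e-01  7.48804223e-01  5.35407389e-05] 12.324486566042603
83.02615641992122
```

View pics/i.png

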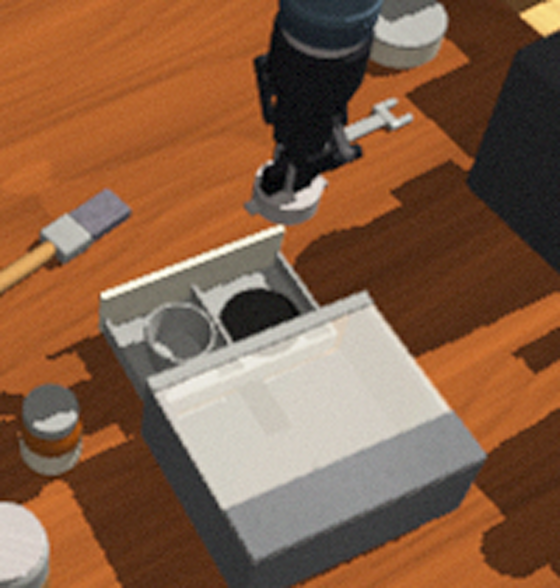

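Emit:
arm_command(
  twist=[
    [0,0,0],
    [0,0,0],
    [0,0,0],
    [0,0,0],
    [0,0,0],
    [0,0,0],
    [0,0,0],
    [0,0,0],
  ],
  dp=[
    [1,1,-25],
    [1,1,-60],
    [1,1,-95],
    [1,1,-120],
    [1,1,-140],
    [1,1,-155],
    [1,1,-165],
    [1,1,-165],
  ],
  hand=[-1,-1,-1,-1,-1,-1,-1,-1],
)

```text
t: 10.85
tcp_pos: [575.5, 211.6, 62.5]
orientation: [-0.001, -0.663, 0.749, 0.001]
ft_force: [-1.1, -0.0, -1.4]
width: 12.5
```

Run:
```python
from h import *
ims=[]
for n,(u,v) in dict(top=(230,175),scene=(350,215)).items():
    im,d=shot(n,'j')
    ims.append(cv2.resize(im[v-50:v+50,u-50:u+50,::-1],(400,400),interpolation=cv2.INTER_CUBIC))
s=env.get_state();print(s['tcp_pos'],s['ft_force'],s['orientation'],s['width'])
cv2.imwrite('pics/j.png',np.hstack(ims))
```

```text
[577.03893595 212.50494448  64.48349793] [-0.09642684 -0.29953213 -1.45072258] [ 2.21674256e-04 -6.62892029e-01  7.48714961e-01 -1.26832381e-04] 12.723175213808972
```

View pics/j.png

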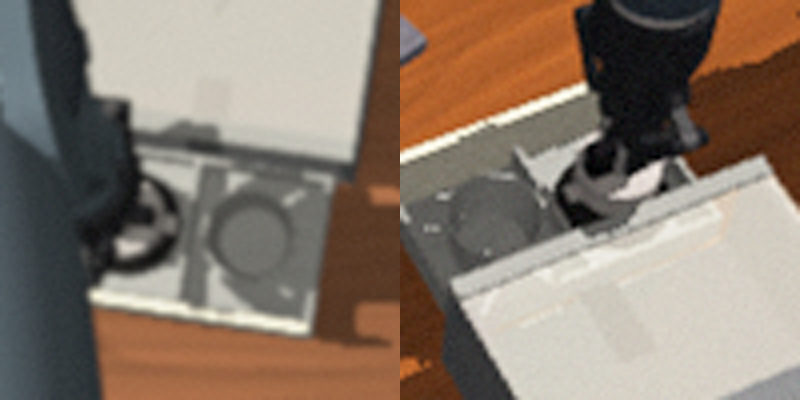

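In both views the cap sits centred over the black pad, with clearance to the panel and the case. Lowering until contact.

Emit:
arm_command(
  twist=[
    [0,0,0],
    [0,0,0],
    [0,0,0],
    [0,0,0],
    [0,0,0],
  ],
  dp=[
    [0,0,-6],
    [0,0,-12],
    [0,0,-16],
    [0,0,-18],
    [0,0,-18],
  ],
  hand=[-1,-1,-1,-1,-1],
)

```text
t: 11.45
tcp_pos: [576.2, 213.0, 45.4]
orientation: [-0.0, -0.663, 0.748, 0.0]
ft_force: [-0.2, 0.3, -0.1]
width: 12.5
```

Emit:
arm_command(
  twist=[
    [0,0,0],
    [0,0,0],
    [0,0,0],
    [0,0,0],
  ],
  dp=[
    [0,0,-1],
    [0,0,-2],
    [0,0,-2],
    [0,0,-2],
  ],
  hand=[-1,-1,-1,-1],
)

```text
t: 11.85
tcp_pos: [576.7, 213.0, 44.0]
orientation: [0.0, -0.663, 0.748, -0.0]
ft_force: [0.5, 0.0, -1.5]
width: 12.6
```

Emit:
arm_command(
  twist=[
    [0,0,0],
    [0,0,0],
    [0,0,0],
    [0,0,0],
  ],
  dp=[
    [0,0,-1],
    [0,0,-1.5],
    [0,0,-1.5],
    [0,0,-1.5],
  ],
  hand=[-1,-1,-1,-1],
)

```text
t: 12.25
tcp_pos: [576.9, 213.1, 43.0]
orientation: [0.0, -0.663, 0.748, -0.0]
ft_force: [-1.2, -0.2, 4.4]
width: 12.6
```

Contact at about 4 N. Opening the gripper.

Emit:
arm_command(
  twist=[
    [0,0,0],
    [0,0,0],
    [0,0,0],
    [0,0,0],
    [0,0,0],
  ],
  dp=[
    [0,0,0.5],
    [0,0,0.5],
    [0,0,0.5],
    [0,0,0.5],
    [0,0,0.5],
  ],
  hand=[-0.6,-0.3,-0.2,-0.2,-0.2],
)

```text
t: 12.75
tcp_pos: [576.6, 213.0, 42.8]
orientation: [-0.0, -0.663, 0.748, 0.0]
ft_force: [-0.1, 0.6, -0.1]
width: 34.1
```

Emit:
arm_command(
  twist=[
    [0,0,0],
    [0,0,0],
    [0,0,0],
    [0,0,0],
    [0,0,0],
    [0,0,0],
  ],
  dp=[
    [0,0,10],
    [0,0,25],
    [0,0,50],
    [0,0,90],
    [0,0,130],
    [0,0,140],
  ],
  hand=[-0.2,-0.2,-0.2,-0.2,-0.2,-0.2],
)

```text
t: 13.35
tcp_pos: [579.5, 213.8, 189.2]
orientation: [0.004, -0.663, 0.748, -0.002]
ft_force: [0.3, 0.1, 0.1]
width: 34.1
```

Run:
```python
from h import *
ims=[]
for n,(u,v) in dict(top=(230,175),scene=(350,215)).items():
    im,d=shot(n,'k')
    ims.append(cv2.resize(im[v-50:v+50,u-50:u+50,::-1],(400,400),interpolation=cv2.INTER_CUBIC))
s=env.get_state();print(s['tcp_pos'],s['ft_force'],s['joint_positions'],s['width'])
cv2.imwrite('pics/k.png',np.hstack(ims))
```

```text
[578.46123531 213.52102201 186.0183795 ] [-1.45056221 -0.38611562 -0.14755844] [ 2.50728047e-01  4.72078569e-01  1.08787697e-01  1.20177798e+00
  7.41524664e-05 -1.19947128e+00] 33.873892769926215
```

View pics/k.png

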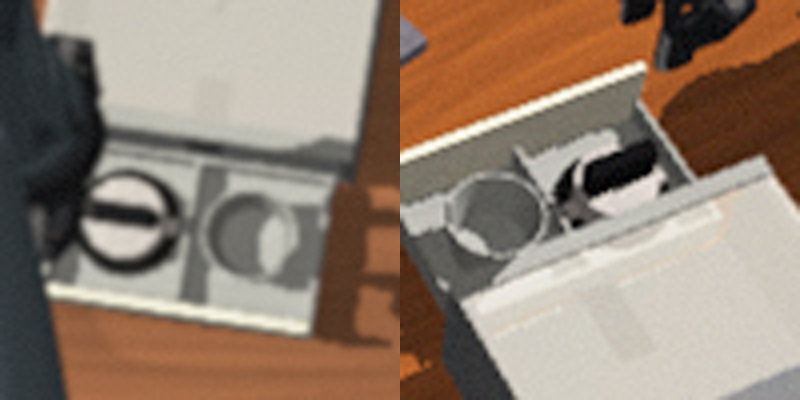

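The cap is centred on the pad with the bar up, and the strainer is standing at about (248,235) in the left crop. Next I'll rotate the tool 90°, shut the fingers and go in front of the panel.

Emit:
arm_command(
  twist=[
    [0,0,-0.14],
    [0,0,-0.28],
    [0,0,-0.42],
    [0,0,-0.56],
    [0,0,-0.7],
    [0,0,-0.84],
    [0,0,-0.98],
    [0,0,-1.12],
    [0,0,-1.26],
    [0,0,-1.4],
  ],
  dp=[
    [-20,-6,0],
    [-50,-15,0],
    [-80,-25,0],
    [-115,-35,0],
    [-115,-35,0],
    [-115,-35,0],
    [-115,-35,0],
    [-115,-35,0],
    [-115,-35,0],
    [-115,-35,0],
  ],
  hand=[-0.2,-0.2,-0.2,-0.2,-1,-1,-1,-1,-1,-1],
)

```text
t: 14.45
tcp_pos: [460.2, 177.7, 181.0]
orientation: [-0.002, -0.022, 1.0, -0.0]
ft_force: [-0.8, 0.4, -1.1]
width: 0.0
```

Emit:
arm_command(
  twist=[
    [0,0,-0.1],
    [0,0,-0.17],
    [0,0,-0.17],
    [0,0,-0.17],
    [0,0,-0.17],
    [0,0,-0.17],
    [0,0,-0.17],
  ],
  dp=[
    [0,0,-30],
    [0,0,-70],
    [0,0,-110],
    [0,0,-130],
    [0,0,-143],
    [0,0,-143],
    [0,0,-143],
  ],
  hand=[-1,-1,-1,-1,-1,-1,-1],
)

```text
t: 15.15
tcp_pos: [460.4, 177.7, 39.0]
orientation: [-0.001, 0.06, 0.998, -0.0]
ft_force: [-0.0, -0.9, -0.2]
width: -0.0
```

Run:
```python
from h import *
ims=[]
for n,(u,v) in dict(top=(230,180),scene=(340,205)).items():
    im,d=shot(n,'l')
    ims.append(cv2.resize(im[v-60:v+60,u-60:u+60,::-1],(400,400),interpolation=cv2.INTER_CUBIC))
s=env.get_state();print(s['t'],s['tcp_pos'],s['ft_force'],s['joint_positions'],s['width'])
print(2*np.degrees(np.arctan2(s['orientation'][2],s['orientation'][1]))-90)
cv2.imwrite('pics/l.png',np.hstack(ims))
```

```text
15.25 [461.98754713 178.11303358  40.36647336] [-0.23383867 -0.2064448  -1.01865714] [ 2.39734947e-01  3.67617242e-01 -4.66043424e-01  7.36388740e-01
  7.22913192e-05  3.59496155e-01] -0.3481720122365363
83.13818978135168
```

View pics/l.png

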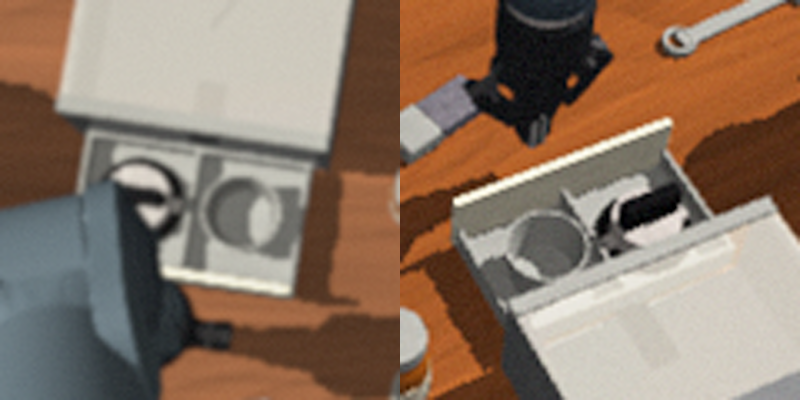

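Shut fingers stand squarely in front of the panel's middle, about 45 mm off. Pushing along (0.993,-0.120), slowly.

Emit:
arm_command(
  twist=[
    [0,0,0],
    [0,0,0],
    [0,0,0],
    [0,0,0],
    [0,0,0],
    [0,0,0],
    [0,0,0],
    [0,0,0],
    [0,0,0],
    [0,0,0],
  ],
  dp=[
    [12,-1.4,0],
    [22,-2.6,0],
    [27,-3.2,0],
    [31,-3.7,0],
    [35,-4.2,0],
    [40,-4.8,0],
    [46,-5.5,0],
    [52,-6.2,0],
    [58,-7,0],
    [64,-7.7,0],
  ],
  hand=[-1,-1,-1,-1,-1,-1,-1,-1,-1,-1],
)

```text
t: 16.25
tcp_pos: [525.6, 170.1, 39.6]
orientation: [-0.0, 0.06, 0.998, -0.0]
ft_force: [-3.3, -0.6, 0.1]
width: 0.2
```

Emit:
arm_command(
  twist=[
    [0,0,0],
    [0,0,0],
    [0,0,0],
    [0,0,0],
    [0,0,0],
    [0,0,0],
    [0,0,0],
    [0,0,0],
    [0,0,0],
    [0,0,0],
  ],
  dp=[
    [6,-0.7,0],
    [13,-1.6,0],
    [20,-2.4,0],
    [27,-3.2,0],
    [34,-4.1,0],
    [41,-4.9,0],
    [48,-5.8,0],
    [54,-6.5,0],
    [58,-7,0],
    [60,-7.2,0],
  ],
  hand=[-1,-1,-1,-1,-1,-1,-1,-1,-1,-1],
)

```text
t: 17.25
tcp_pos: [586.0, 162.8, 39.7]
orientation: [-0.0, 0.06, 0.998, -0.0]
ft_force: [-4.8, -1.9, -1.2]
width: 0.4
```

Run:
```python
from h import *
ims=[]
for n,(u,v) in dict(top=(230,150),scene=(350,215)).items():
    im,d=shot(n,'m')
    ims.append(cv2.resize(im[v-60:v+60,u-60:u+60,::-1],(400,400),interpolation=cv2.INTER_CUBIC))
s=env.get_state();print(s['t'],s['tcp_pos'],s['ft_force'],s['width'])
p=s['tcp_pos'];print('tcp ahead of face0 along x',(p[:2]-[507.5,173.1])@[.9928,-.12])
cv2.imwrite('pics/m.png',np.hstack(ims))
```

```text
17.35 [585.95953429 163.05772971  39.84500465] [-4.00205377 -1.47431865 -0.35727186] 0.20541853841507712
tcp ahead of face0 along x 79.0996980764653
```

View pics/m.png

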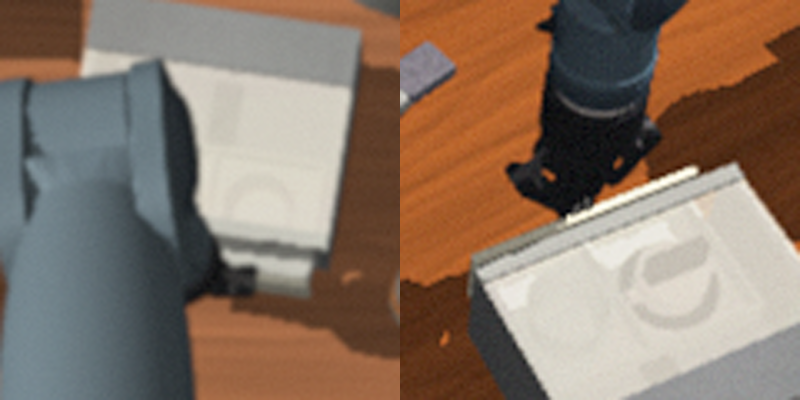

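The tray is in by about 90 mm and the cap is visible under the roof on its pad. Pushing on to the end stop.

Emit:
arm_command(
  twist=[
    [0,0,0],
    [0,0,0],
    [0,0,0],
    [0,0,0],
    [0,0,0],
  ],
  dp=[
    [4,-0.5,0],
    [8,-1,0],
    [12,-1.4,0],
    [15,-1.8,0],
    [15,-1.8,0],
  ],
  hand=[-1,-1,-1,-1,-1],
)

```text
t: 17.85
tcp_pos: [600.8, 161.3, 39.9]
orientation: [0.0, 0.06, 0.998, 0.0]
ft_force: [-4.3, -1.9, -2.0]
width: -0.1
```

Emit:
arm_command(
  twist=[
    [0,0,0],
    [0,0,0],
    [0,0,0],
  ],
  dp=[
    [2,-0.2,0],
    [3,-0.4,0],
    [3,-0.4,0],
  ],
  hand=[-1,-1,-1],
)

```text
t: 18.15
tcp_pos: [603.3, 161.0, 39.9]
orientation: [-0.0, 0.06, 0.998, 0.0]
ft_force: [-4.5, -1.7, -1.8]
width: 0.0
```

Emit:
arm_command(
  twist=[
    [0,0,0],
    [0,0,0],
    [0,0,0],
  ],
  dp=[
    [1.5,-0.2,0],
    [3,-0.4,0],
    [3,-0.4,0],
  ],
  hand=[-1,-1,-1],
)

```text
t: 18.45
tcp_pos: [603.3, 161.0, 39.9]
orientation: [-0.003, 0.059, 0.998, 0.0]
ft_force: [-12.2, -0.6, 5.8]
width: -0.1
```

The TCP stopped and the force is rising, which fits the end stop at about 108 mm. One more small nudge, then back off.

Emit:
arm_command(
  twist=[
    [0,0,0],
    [0,0,0],
    [0,0,0],
  ],
  dp=[
    [1,-0.1,0],
    [1.5,-0.2,0],
    [1.5,-0.2,0],
  ],
  hand=[-1,-1,-1],
)

```text
t: 18.75
tcp_pos: [603.4, 161.0, 39.9]
orientation: [-0.004, 0.059, 0.998, 0.0]
ft_force: [-16.3, -0.7, 9.5]
width: -0.1
```

Emit:
arm_command(
  twist=[
    [0,0,0],
    [0,0,0],
    [0,0,0],
    [0,0,0],
    [0,0,0],
    [0,0,0],
    [0,0,0],
    [0,0,0],
    [0,0,0],
    [0,0,0],
  ],
  dp=[
    [-4,0.5,0],
    [-8,1,0],
    [-12,1.4,0],
    [-16,1.9,0],
    [-20,2.4,0],
    [-24,2.9,0],
    [-30,3.6,0],
    [-40,4.8,0],
    [-60,7.2,0],
    [-80,9.6,0],
  ],
  hand=[-1,-1,-1,-1,-1,-1,-1,-1,-1,-1],
)

```text
t: 19.75
tcp_pos: [527.3, 170.1, 40.0]
orientation: [0.0, 0.06, 0.998, 0.0]
ft_force: [-0.3, -0.8, -0.9]
width: -0.2
```

Emit:
arm_command(
  twist=[
    [0,0,0],
    [0,0,0],
    [0,0,0],
    [0,0,0],
    [0,0,0],
    [0,0,0],
  ],
  dp=[
    [-40,5,20],
    [-70,10,60],
    [-70,10,100],
    [-70,10,140],
    [-70,10,150],
    [-70,10,150],
  ],
  hand=[-1,-1,-1,-1,-1,-1],
)

```text
t: 20.35
tcp_pos: [459.4, 180.4, 191.9]
orientation: [0.002, 0.06, 0.998, 0.001]
ft_force: [0.0, -0.5, -0.6]
width: -0.2
```

Run:
```python
from h import *
ims=[]
for n,(u,v) in dict(top=(230,150),scene=(350,215)).items():
    im,d=shot(n,'n')
    ims.append(cv2.resize(im[v-60:v+60,u-60:u+60,::-1],(400,400),interpolation=cv2.INTER_CUBIC))
    P=cloud(n,d);X=(P[...,:2]-[507.5,173.1])@[.9928,-.12];Y=(P[...,:2]-[507.5,173.1])@[.12,.9928]
    m=(d>0)&(abs(Y)<95)&(P[...,2]>45)&(P[...,2]<75)&(X>-20)&(X<118);q=X[m];print(n,'panel x',m.sum(),np.percentile(q,[2,25,50,75]) if len(q) else '')
s=env.get_state();print(s['t'],s['tcp_pos'],s['ft_force'],s['width'])
cv2.imwrite('pics/n.png',np.hstack(ims))
```

```text
top panel x 269 [ 98.84018886  99.62441787 101.53041374 104.22932116]
scene panel x 75 [100.24578513 102.08668469 102.84748765 103.90500171]
20.45 [457.424736   179.79106569 188.86309768] [ 0.594266   -0.41633883 -0.5765433 ] -0.356965307313981
```

View pics/n.png

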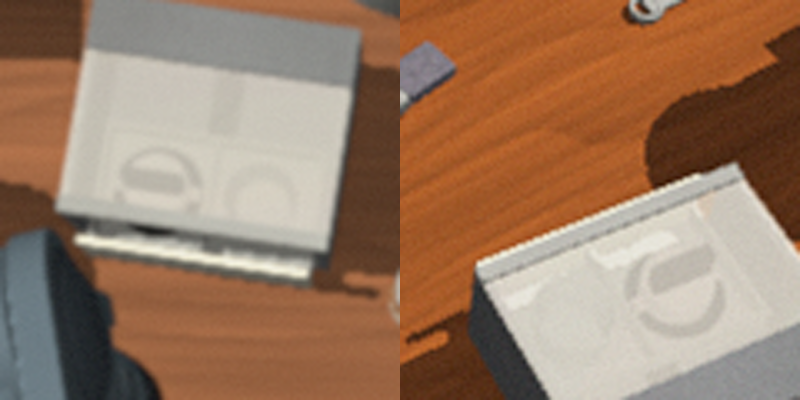

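The panel sits at about 100 mm, which is latched. Under the roof I can see the cap with its bar on the pad at (160,180) in the left crop, and the strainer ring at (262,195). One last check that it holds and that nothing else moved.

Emit:
arm_command(
  twist=[
    [0,0,0],
    [0,0,0],
    [0,0,0],
    [0,0,0],
    [0,0,0],
    [0,0,0],
    [0,0,0],
    [0,0,0],
    [0,0,0],
    [0,0,0],
  ],
  dp=[
    [0,0,30],
    [0,0,30],
    [0,0,30],
    [0,0,30],
    [0,0,30],
    [0,0,30],
    [0,0,30],
    [0,0,30],
    [0,0,30],
    [0,0,30],
  ],
  hand=[-1,-1,-1,-1,-1,-1,-1,-1,-1,-1],
)

```text
t: 21.45
tcp_pos: [458.2, 179.9, 220.0]
orientation: [0.0, 0.06, 0.998, 0.0]
ft_force: [1.3, 0.4, 0.1]
width: 0.3
```

Run:
```python
from h import *
im,d=shot('top','o');P=cloud('top',d);X=(P[...,:2]-[507.5,173.1])@[.9928,-.12];Y=(P[...,:2]-[507.5,173.1])@[.12,.9928]
m=(d>0)&(abs(Y)<95)&(P[...,2]>45)&(P[...,2]<75)&(X>-20)&(X<118);print(np.percentile(X[m],[2,25,50]))
shot('scene','o')
```

```text
[ 98.92278163  99.65568085 101.38725001]
```

View pics/o_scene.png

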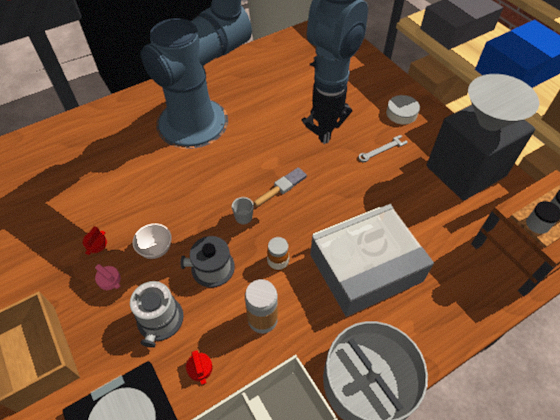

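The tray is latched and everything else is where it was. The tall pot is open at (153,298). Handing in.

```bash
python3 -c "
from plant import env
print(env.job_done())"
```

```text
the job is handed in; nothing more can be done
None
```

The cap is off the taller pot and sits bar-up on the rubber pad. The tray is pushed in and held by its catch. I handed the job in at about 21.6 s of the 58 s allowed.

- **Cap:** I pressed it down about 7 mm (about 10 N) and turned it 63° anticlockwise, until its lugs lined up with the collar gaps. Then I lifted it out, and it rested on the pad with about 4 N of contact before I let go.
- **Tray:** I pushed the panel to the end stop with shut fingers. The push force rose to 16 N with no further movement, and then I backed off.
- **Last checks:** The panel measured about 100 mm in, and the same again a second later with the arm clear. The cap on its pad and the strainer both show through the clear roof, though only faintly. The other bench items look unmoved to the eye; I did not measure them.
- **Disagreements:** The cameras differed by a few millimetres on the pad position (up to about 10 mm in one reading, where the case partly hid the pad from the scene camera). I used the top view and the tray geometry. At the end stop I worked out about 108 mm from the arm position, against the stated 109. That is within the calibration, and the catch held. No check failed.

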